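Clamp an etched brass fret in the folding tool

TASK

Swing the magnifier aside so that it is well clear of the folding tool. Then pick up the clamp head by its black rib, fit it over the two locating pins of the tool with its teeth over the brass sheet - slide it about until it drops onto the pins - and press it down firmly against the lift springs until it sits flat and fully down on the brass. Finish while still holding it pressed down, and leave the tweezers, the miniature and the paint pot alone.

Things in the scene. Friction and masses are not known exactly. Their poses are not given: they have to be found in the camera images.
- jig: base of the folding tool for etched brass, fixed: blue-grey plate 96 mm (x) by 124 mm (y), top 16 mm above its underside. Origin: on the underside, midway between its two locating pins (plate reaches 60 mm to -x, 36 mm to +x of it). Its -x half, towards the robot, carries the brass sheet. The brass (19 mm above this origin) stops the head; a rear land lies 0.6 mm lower.
- pin_a (a point): axis of the steel locating pin at y = +30 mm of the base, taken 19 mm above the underside of the base (brass level). The pin is 9 mm in diameter with a hemispherical tip that ends 31.5 mm above the underside of the base
- pin_b (a point): the same for the equal pin at y = -30 mm of the base
- lifter (a joint): travel in m of the sprung aluminium lifter bar (16 by 80 mm) round the pins: 0 = up, its top 23.5 mm above the underside of the base; grows as the head is pressed down, 0.0045 = head fully down on the brass. The springs push up with 2.6 N at first, 5 N at 4.5 mm; a steady push of about 15 N clamps the brass well
- fret: etched brass sheet 30 mm (x) by 88 mm (y), 0.8 mm thick, fixed on the anvil of the base; origin: centre of its underside
- head: clamp head, loose, about 0.18 kg: aluminium block 40 mm (x) by 84 mm (y) by 17 mm high, with a row of 4 mm thick teeth that stick out 14 mm further at its -x side. Origin: centre of the block's underside. Starts upright on the green cutting mat (2.5 mm thick), teeth roughly towards the robot. On the pins its axes lie along those of the base, origin above origin.
- rib_top (a point): top centre of the head's black grip rib, 43 mm above the underside; the rib is 18 mm thick (along the head's x), 50 mm long (y) and rises 26 mm from the block: grasp it across its 18 mm
- hole_a (a point): mouth of the blind hole at y = +30 mm in the head's underside: 11.5 mm in diameter, 14 mm deep, closed at the top, so that the pin is hidden once the head is over it
- hole_b (a point): the same for the equal hole at y = -30 mm of the head
- loupe_arm (a joint): swing arm of the bench magnifier, rad: 0 = arm points from its post to -x of the post's frame, about over the tool; positive = swung to the robot's left; range -1.6 to 1.6; stiff (0.12 N m of friction), stays where it is left
- loupe_hinge (a point): vertical hinge axis of the magnifier's arm, on top of a fixed 12 mm post behind the tool (round foot 86 mm in diameter), at the height of the arm, 166 mm above the desk
- lens (a point): centre of the magnifier's round lens, 135 mm from the hinge axis; frame 99 mm in outer diameter, 10 mm thick
- loupe_knob (a point): top of the round upright red knob at the far end of the lens frame, 191 mm from the hinge axis: 12 mm in diameter, 30 mm tall, to pinch or push
- tweezers: steel tweezers on the desk, 12 x 115 x 8 mm; leave alone
- mini: painted miniature on a round base, 33 mm wide, 51 mm tall, on the cutting mat; leave alone
- paint_pot: black paint pot, 34 mm wide, 36 mm tall, on the cutting mat; leave alone
There are look-alikes about, which are no part of the job. There is more than one size of the head; the job needs the larger.

How it is judged:
By the outcome, as a careful person would: the job done as asked, in the order asked, and still so for the second after the job is handed in, while the arm keeps its last pose, push and grip.
It also fails if it takes over 54 s, if anything falls off the work surface, if the arm or the gripper's body presses on something with over 40 N, if the wrist force passes 120 N, or if a joint passes its speed limit or range.

ROBOT

A 7-joint arm with a two-finger parallel gripper is mounted at the origin on a cart in front of the work surface, level with it; the furniture and walls round the work are solid. World frame = base frame: x ahead of the robot, y to its left, z up, the work surface at z = 0. Lengths are in mm, angles in rad, forces in N, time in s.
With the tool pointing down it reaches from about 350 to 900 mm from the base axis. Payload 19.9 kg.
Tool frame: the origin (TCP) lies on the centre line of the jaws, within the pads' length; the fingertips stand 14 mm ahead of it and the grasp point (between the pads) lies 5 mm behind it; z points along the fingers, y is the line along which they close (so a half turn about z gives the same grasp; the last joint's range is limited). The gripper opens to 85 mm and grips with 20 to 120 N. Pads are 22 mm wide; open, the fingers measure 114 mm over their backs; the gripper's body (76 mm by 85 mm) begins 54 mm behind the grasp point. The pads swing forward as they close: fully open they stand 13 mm farther back than shut.
Start: joints at [1.099, 0.417, -0.01, 1.614, 0.005, 1.111, -0.053], TCP at [260.424, -568.139, 245.26] pointing down, gripper open.
Joint ranges: [-2.81, 2.81], [-0.39, 2.02], [-1.27, 1.25], [0.06, 2.57], [-1.19, 4.33], [0.19, 2], [-2.82, 2.82]. Speed limits (rad/s): [1.89, 1.89, 2.39, 2.39, 3.01, 3.01, 3.01].

INTERFACE

Orientations are given as a unit quaternion [w, x, y, z].
In Python, from bench import robot gives the robot as it stands. The module is installed in compiled form; this text tells all that it offers.
- The arm moves only by the tool send_rows, never from a script. Its argument "motion" is a list of rows, each a list of 5 numbers: the finger opening in m, from 0 to 0.0854, then the shift along the tool's x, y, z in m, then the turn about the tool's z in degrees. A call has 1 to 5 rows; each row is the pose to reach, as a shift and turn from the pose commanded when the call began, along the tool's axes at that moment; what a row does not reach only later rows make up. A row lasts 1/12 s, in which the tool goes at most 41.7 mm and 7.16 degrees, less where a joint would pass 70% of its speed; a pose out of reach is approached as far as the arm can. A call with a gripper value outside its range is refused whole. The fingers move at their own pace and stop on an object; "newtons" is the grip in N (left out, the last holds). Time passes only in rows, so rows that repeat a pose let the fingers close. It gives the time, the measured TCP pose, the force, the opening and the grip force at its end, in the units of the state.
- robot.state(): the state, without advancing time (a new reading comes with each control period).
- robot.get_image(name): name is "scene" or "top" or "wrist"; returns (picture, depth): 400x640x3 uint8, red, green, blue; 400x640 float32, mm along the optical axis (not along the pixel's ray), 0 where there is no reading.
- robot.get_calibration(name): a dict with "fx", "fy", "cx", "cy" (pixels), "eye" and "attitude" of the camera in the world. Camera axes: x right, y up, looking along -z (the intrinsics and any distortion apply to the point x, -y, -z); pixel columns grow to the right and rows downward; lengths in mm; the calibration is good to about 2 mm. A picture is of the moment at which its call begins: read the wrist's pose just before it. get_calibration takes no time and is no camera call; for the wrist camera it gives the pose at the moment of the call.
- robot.close_job(): hands the job in; it is judged then, once.
The state is a dict: "t": time; "q": joint angles; "dq": joint speeds; "joint_torque": joint torques, N m; "ee_pos": TCP position; "orientation": TCP orientation; "wrist_force": force on the tool from outside, world axes, zero at the start; "ft_torque": the same for the moment, N m; "grip_width": finger opening in mm; "gripper_force": force on a finger pad.
Only numpy, scipy, OpenCV 4.12 (cv2) and the standard library are available. Lean on these libraries where they do the work, as an engineer would, in place of code of your own. Each camera call takes 0.05 s, during which the arm holds its last target. There are 200 camera calls.

## Working session

There is one attempt and no reset: what is moved stays moved. The work goes in short steps, Python scripts to look and compute and a tool call to move; the robot and the scene stay as the last step left them, time stands still between calls to the robot, and variables do not carry over. Pictures are saved under pics/ and viewed, at most 10 in all, crops included, and the job is handed in when it is done.

Besides the shell and the picture viewer there is one more tool, called as name(argument=value, ...), one argument or row to a line, values as JSON. send_rows: Moves the arm, as the interface text tells. Its arguments: {"type":"object","properties":{"motion":{"type":"array","items":{"type":"array","items":{"type":"number"}}},"newtons":{"type":"number"}},"required":["motion"]}

```bash
mkdir -p pics
cat > h.py <<'E'
import numpy as np, cv2
from scipy.spatial.transform import Rotation as R
from bench import robot
def grab(n):
    c=robot.get_calibration(n); p,d=robot.get_image(n); return p,d,c
def rot(c):
    a=np.array(c["attitude"],float)
    return a if a.shape==(3,3) else R.from_quat(a[[1,2,3,0]]).as_matrix()
def ray(c,u,v):
    u=np.asarray(u,float);v=np.asarray(v,float)
    l=np.stack([(u-c["cx"])/c["fx"],-(v-c["cy"])/c["fy"],-np.ones_like(u)],-1)
    return np.array(c["eye"]),l@rot(c).T
def plane(c,u,v,z):
    e,r=ray(c,u,v); return e+r*((z-e[2])/r[...,2])[...,None]
def pts(c,d):
    v,u=np.mgrid[:d.shape[0],:d.shape[1]]; e,r=ray(c,u,v); return e+r*d[...,None]
def save(n,p): cv2.imwrite(f"pics/{n}.png",cv2.cvtColor(p,cv2.COLOR_RGB2BGR))
E
python3 - <<'E'
from h import *
s=robot.state(); print(s)
for n in("scene","top"):
    p,d,c=grab(n); save(n+"0",p); np.savez(f"{n}0.npz",p=p,d=d); print(n,c)
E
```

```text
{'t': 0.0, 'q': array([ 1.09946334,  0.41794903, -0.01031966,  1.61418162,  0.00471643,
        1.11070276, -0.05300154]), 'dq': array([ 2.72705909e-05,  1.64398657e-05,  6.17981406e-04, -1.39893389e-03,
       -1.17704370e-03,  8.33877619e-05,  1.04542646e-03]), 'joint_torque': array([-2.77880663e-04, -8.64459372e+01,  6.78484663e-01, -4.34892440e+01,
        1.90751109e-02,  7.49316998e-03, -9.66560174e-05]), 'ee_pos': array([ 260.30600801, -567.84435106,  244.67262732]), 'orientation': array([-5.82003371e-04,  9.76990905e-01,  2.13280101e-01, -1.77855037e-04]), 'wrist_force': array([ 0.17909331,  1.02224334, -0.89870196]), 'ft_torque': array([-0.00315861, -0.00859661, -0.0563867 ]), 'gripper_force': 0.0, 'grip_width': 85.47710717933039}
scene {'fx': 408.70589328958937, 'fy': 408.70589328958937, 'cx': 323.72633640618716, 'cy': 198.2454209481503, 'eye': array([ 311.97836091, -613.06193789,  825.82160489]), 'attitude': array([ 0.90948922,  0.34853079, -0.08199562, -0.21126372])}
top {'fx': 406.2291232592768, 'fy': 406.2291232592768, 'cx': 322.0361591388865, 'cy': 205.96146179834946, 'eye': array([405.79270548, -30.45944476, 979.35531215]), 'attitude': array([-0.67793607, -0.07325561,  0.07603786,  0.72749883])}
```

View pics/scene0.png

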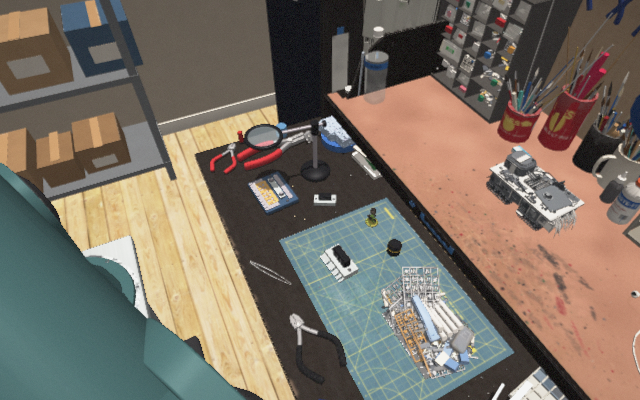

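View pics/top0.png

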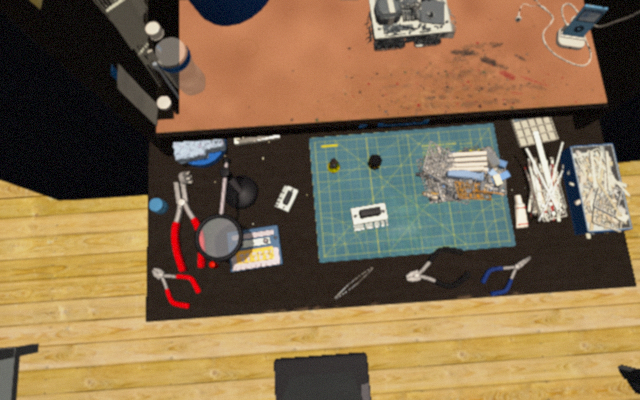

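The scene view shows the tool at (272,192), with the magnifier behind it (lens 265,137; post 317,160). In the top view the tool is at (257,248), the lens at (220,238) and the knob at about (212,265). There are two head candidates in the top view: (369,215) on the green mat, with teeth, and (287,198) on the black desk, which is smaller. The one on the mat fits the description. I'll confirm it in an enlarged crop and measure.

Run:
```python
from h import *
z=np.load("top0.npz"); p,d=z["p"],z["d"]; c=robot.get_calibration("top")
P=pts(c,d)
save("crop1",cv2.resize(p[150:300,190:410],None,fx=3.6,fy=3.6,interpolation=cv2.INTER_CUBIC))
def q(u,v): print((u,v),P[v,u].round(0))
for t in [(369,212),(360,225),(287,198),(220,238),(240,215),(225,165),(222,190),(212,265),(201,267),(257,240),(240,250),(242,190),(335,165),(375,160),(270,240)]: q(*t)
hsv=cv2.cvtColor(p,cv2.COLOR_RGB2HSV)
red=((hsv[...,0]<8)|(hsv[...,0]>172))&(hsv[...,1]>150)&(hsv[...,2]>80)
m=red&(P[...,2]>120)&(d>0); print("knob",m.sum(),P[m].mean(0),P[m].max(0), np.argwhere(m).mean(0))
m=(P[...,2]>120)&(d>0)&(P[...,0]<700); n,l,s,ce=cv2.connectedComponentsWithStats(m.astype(np.uint8))
for i in range(1,n):
  if s[i,4]>20: print(s[i],ce[i],P[l==i].mean(0).round(0),P[l==i].min(0).round(0),P[l==i].max(0).round(0))
m=((P[...,2]>8)&(P[...,2]<80)&(d>0)&(P[...,0]<650)&(P[...,0]>250)); n,l,s,ce=cv2.connectedComponentsWithStats(m.astype(np.uint8))
for i in range(1,n):
  if s[i,4]>40: print(s[i],ce[i].round(),P[l==i].min(0).round(0),P[l==i].max(0).round(0))
```

```text
(369, 212) [ 584. -150.   44.]
(360, 225) [ 560. -130.   11.]
(287, 198) [635.  41.  29.]
(220, 238) [528. 169. 171.]
(240, 215) [608. 161.  -1.]
(225, 165) [682. 156. 168.]
(222, 190) [628. 163. 169.]
(212, 265) [473. 178. 198.]
(201, 267) [486. 252.  18.]
(257, 240) [539. 117.  26.]
(240, 250) [519. 160.  18.]
(242, 190) [664. 150.  23.]
(335, 165) [705. -80.  42.]
(375, 160) [ 712. -177.   40.]
(270, 240) [537.  87.  25.]
knob 122 [ 724.73855931 -223.29032912  152.30397225] [954.14499105 217.01722958 199.23155806] [143.20491803 391.09016393]
[ 195  158   49  110 2266] [219.75860547 229.26257723] [547. 169. 170.] [470. 123. 122.] [696. 220. 199.]
[618 364  22  30 380] [630.96578947 375.96315789] [ 243. -512.  285.] [ 220. -527.  245.] [ 254. -495.  318.]
[ 565  166   68   72 3479] [599. 200.] [ 491. -761.    8.] [ 650. -633.   73.]
[ 422  173   89   31 1644] [466. 187.] [ 585. -480.   12.] [ 650. -278.   80.]
[ 528  172   39   49 1382] [547. 196.] [ 537. -633.    8.] [ 650. -538.   52.]
[278 192  19  19 202] [287. 201.] [609.  20.   8.] [650.  66.  34.]
[515 194  12  30 239] [520. 209.] [ 537. -534.    8.] [ 609. -509.   24.]
[226 196  31  12 275] [241. 201.] [624. 118.   8.] [650. 192.  22.]
[149 200  19  14 188] [158. 206.] [624. 335.   8.] [650. 370.  42.]
[172 200  29  72 725] [181. 232.] [479. 255.   8.] [650. 320.  29.]
[351 202  38  28 693] [369. 215.] [ 551. -198.    8.] [ 611. -111.   50.]
[ 230  225   54   47 1758] [258. 249.] [471.  60.   8.] [575. 185.  33.]
[406 246  66  42 670] [440. 269.] [ 399. -379.    8.] [ 496. -227.   20.]
[198 251   8  17  99] [201. 261.] [486. 243.   9.] [523. 259.  28.]
[491 256  41  40 199] [511. 276.] [ 374. -528.    8.] [ 458. -419.   15.]
[482 266  21  17  86] [491. 272.] [ 405. -456.    8.] [ 440. -404.   15.]
[152 268  50  40 471] [176. 285.] [396. 255.   8.] [492. 370.  19.]
```

View pics/crop1.png

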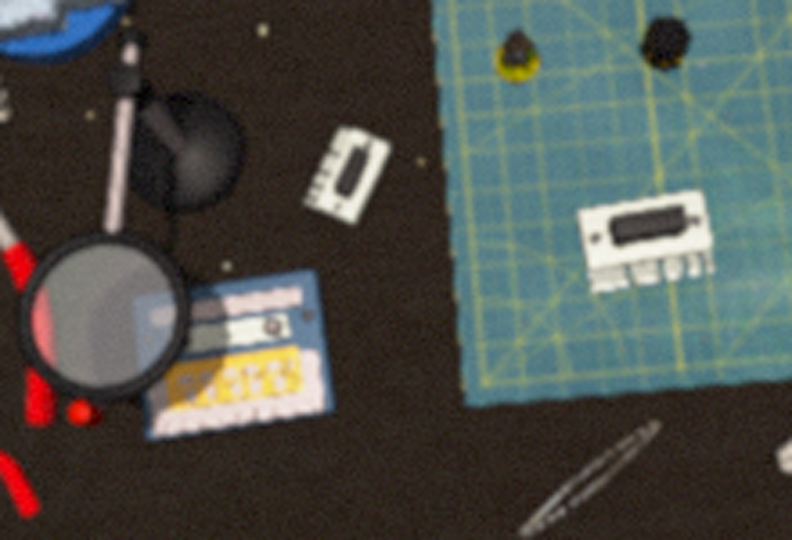

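The crop shows the large head on the mat at crop (645,240), with four teeth pointing towards the robot. The half-size look-alike lies on the desk at crop (347,175). The knob is at crop (83,412), about world (475,176,198), and the hinge is near (664,152). I take the mat head. First I swing the magnifier to the left, and I'm writing a planner that prints the rows.

```bash
cat >> h.py <<'E'
def pose():
    s=robot.state(); q=s["orientation"]; M=R.from_quat(q[[1,2,3,0]]).as_matrix()
    return s["ee_pos"],np.degrees(np.arctan2(M[1,0],M[0,0])),s
def plan(way,grip,p=None,yaw=None,step=38):
    """way: [(x,y,z,yaw)], prints calls of <=5 rows (m, deg) along tool axes at call start"""
    if p is None: p,yaw,_=pose()
    rows=[];a=np.r_[p,yaw]
    for w in way:
        w=np.array(w,float); n=int(max(np.ceil(np.linalg.norm((w-a)[:3])/step),np.ceil(abs(w-a)[3]/6.5),1))
        rows+=[a+(w-a)*(i+1)/n for i in range(n)]; a=w
    b=np.r_[p,yaw]
    for k in range(0,len(rows),5):
        t=np.radians(b[3]); A=np.array([[np.cos(t),np.sin(t),0],[np.sin(t),-np.cos(t),0],[0,0,-1]])
        print([[grip]+(A@(r-b)[:3]/1000).round(3).tolist()+[round(-(r-b)[3],1)] for r in rows[k:k+5]]); b=rows[min(k+4,len(rows)-1)]
E
python3 - <<'E'
from h import *
z=np.load("top0.npz"); d=z["d"]; c=robot.get_calibration("top"); P=pts(c,d)
def rect(lo,hi,b):
    m=(P[...,2]>lo)&(P[...,2]<hi)&(P[...,0]>b[0])&(P[...,0]<b[1])&(P[...,1]>b[2])&(P[...,1]<b[3])
    print(m.sum(),P[m].mean(0),cv2.minAreaRect(P[m][:,:2].astype(np.float32)))
rect(14,26,(540,640,-220,-90)); rect(36,55,(540,640,-220,-90)); rect(185,210,(440,500,140,210))
plan([(430,-330,290,45),(470,-60,290,65),(475,176,240,83)],0.05)
E
```

```text
391 [ 584.90884781 -152.52342388   19.74827626] ((585.83984375, -154.26596069335938), (42.37769317626953, 84.57059478759766), 6.102416038513184)
173 [ 585.79498186 -153.29738672   45.2012709 ] ((586.4254150390625, -153.95130920410156), (18.207477569580078, 50.084712982177734), 5.464492321014404)
36 [475.93158503 177.04369091 195.90741149] ((476.09478759765625, 177.3208465576172), (10.554547309875488, 9.580534934997559), 87.31236267089844)
[[0.05, 0.032, -0.018, -0.006, np.float64(-2.5)], [0.05, 0.063, -0.036, -0.011, np.float64(-5.1)], [0.05, 0.095, -0.055, -0.017, np.float64(-7.6)], [0.05, 0.127, -0.073, -0.023, np.float64(-10.2)], [0.05, 0.158, -0.091, -0.028, np.float64(-12.7)]]
[[0.05, 0.035, -0.011, -0.006, np.float64(-2.5)], [0.05, 0.07, -0.022, -0.011, np.float64(-5.1)], [0.05, 0.105, -0.032, -0.017, np.float64(-7.6)], [0.05, 0.129, -0.056, -0.017, np.float64(-10.1)], [0.05, 0.154, -0.08, -0.017, np.float64(-12.6)]]
[[0.05, 0.029, -0.018, 0.0, np.float64(-2.5)], [0.05, 0.058, -0.036, 0.0, np.float64(-5.0)], [0.05, 0.087, -0.054, 0.0, np.float64(-7.5)], [0.05, 0.116, -0.071, 0.0, np.float64(-10.0)], [0.05, 0.145, -0.089, 0.0, np.float64(-12.5)]]
[[0.05, 0.032, -0.011, 0.0, np.float64(-2.5)], [0.05, 0.062, -0.026, 0.007, np.float64(-5.1)], [0.05, 0.093, -0.041, 0.014, np.float64(-7.6)], [0.05, 0.123, -0.056, 0.021, np.float64(-10.2)], [0.05, 0.153, -0.071, 0.029, np.float64(-12.8)]]
[[0.05, 0.033, -0.008, 0.007, np.float64(-2.6)], [0.05, 0.066, -0.016, 0.014, np.float64(-5.1)], [0.05, 0.098, -0.024, 0.021, np.float64(-7.7)]]
```

send_rows(
  motion=[
    [0.05, 0.032, -0.018, -0.006, -2.5],
    [0.05, 0.063, -0.036, -0.011, -5],
    [0.05, 0.095, -0.055, -0.017, -7.5],
    [0.05, 0.127, -0.073, -0.023, -10],
    [0.05, 0.158, -0.091, -0.028, -12.5],
  ],
  newtons=25,
)

```text
t: 0.52
ee_pos: [366.9, -417.9, 273.5]
orientation: [-0.0, 0.948, 0.319, -0.0]
wrist_force: [0.2, -0.7, -0.4]
grip_width: 50.0
gripper_force: 0.0
```

send_rows(
  motion=[
    [0.05, 0.035, -0.011, -0.006, -2.5],
    [0.05, 0.07, -0.022, -0.011, -5],
    [0.05, 0.105, -0.032, -0.017, -7.5],
    [0.05, 0.129, -0.056, -0.017, -10],
    [0.05, 0.154, -0.08, -0.017, -12.5],
  ],
)

```text
t: 0.93
ee_pos: [441.2, -261.1, 290.2]
orientation: [-0.0, 0.907, 0.421, -0.0]
wrist_force: [0.8, 0.3, -0.5]
grip_width: 50.4
gripper_force: 0.0
```

send_rows(
  motion=[
    [0.05, 0.029, -0.018, 0, -2.5],
    [0.05, 0.058, -0.036, 0, -5],
    [0.05, 0.087, -0.054, 0, -7.5],
    [0.05, 0.116, -0.071, 0, -10],
    [0.05, 0.145, -0.089, 0, -12.5],
  ],
)

```text
t: 1.35
ee_pos: [466.6, -93.2, 290.2]
orientation: [-0.0, 0.856, 0.517, -0.0]
wrist_force: [1.2, 0.7, 0.2]
grip_width: 50.1
gripper_force: 0.0
```

send_rows(
  motion=[
    [0.05, 0.032, -0.011, 0, -2.5],
    [0.05, 0.062, -0.026, 0.007, -5],
    [0.05, 0.093, -0.041, 0.014, -7.5],
    [0.05, 0.123, -0.056, 0.021, -10],
    [0.05, 0.123, -0.056, 0.021, -10],
  ],
)

```text
t: 1.77
ee_pos: [473.8, 46.2, 268.3]
orientation: [-0.001, 0.805, 0.593, -0.0]
wrist_force: [-0.9, 1.5, -0.5]
grip_width: 50.4
gripper_force: 0.0
```

Run:
```python
from h import *
p,y,s=pose(); print(p,y,s["q"],s["t"],s["grip_width"])
plan([(476,177,240,83),(476,177,191,83)],0.05)
```

```text
[473.82088114  46.18357268 268.33652441] 72.6929274844669 [ 0.34262008  0.15716848 -0.5518824   1.92877266  0.09103161  1.08129355
 -0.5487715 ] 1.7667 50.361212099375386
[[0.05, 0.031, -0.009, 0.007, np.float64(-2.6)], [0.05, 0.063, -0.018, 0.014, np.float64(-5.2)], [0.05, 0.094, -0.028, 0.021, np.float64(-7.7)], [0.05, 0.126, -0.037, 0.028, np.float64(-10.3)], [0.05, 0.126, -0.037, 0.053, np.float64(-10.3)]]
[[0.05, 0.0, 0.0, 0.024, np.float64(-0.0)]]
```

send_rows(
  motion=[
    [0.05, 0.031, -0.009, 0.007, -2.6],
    [0.05, 0.063, -0.018, 0.014, -5.2],
    [0.05, 0.094, -0.028, 0.021, -7.7],
    [0.05, 0.126, -0.037, 0.028, -10.3],
    [0.05, 0.126, -0.037, 0.052, -10.3],
  ],
)

```text
t: 2.18
ee_pos: [478.5, 178.1, 219.2]
orientation: [-0.0, 0.749, 0.662, 0.003]
wrist_force: [0.5, 1.6, 0.1]
grip_width: 50.2
gripper_force: 0.0
```

send_rows(
  motion=[
    [0.05, 0, 0, 0.012, 0],
    [0.05, 0, 0, 0.024, 0],
    [0, 0, 0, 0.024, 0],
    [0, 0, 0, 0.024, 0],
    [0, 0, 0, 0.024, 0],
  ],
)

```text
t: 2.6
ee_pos: [476.4, 171.2, 193.5]
orientation: [-0.001, 0.752, 0.659, -0.002]
wrist_force: [-48.1, 5.4, 22.2]
grip_width: 15.4
gripper_force: 24.1
```

send_rows(
  motion=[
    [0, 0, 0, 0, 0],
    [0, 0, 0, 0, 0],
  ],
)

```text
t: 2.77
ee_pos: [474.1, 172.3, 193.5]
orientation: [-0.002, 0.752, 0.66, -0.003]
wrist_force: [-36.8, 3.3, 17.6]
grip_width: 11.0
gripper_force: 24.8
```

Run:
```python
from h import *
p,y,s=pose(); print(p,y,s["wrist_force"],s["t"],s["grip_width"],s["gripper_force"])
a0=np.arctan2(177-152,664-476); H=p[:2]+191*np.array([np.cos(a0),-np.sin(a0)]); print(np.degrees(a0),H)
plan([(H[0]-191*np.cos(a),H[1]+191*np.sin(a),p[2],83) for a in np.radians(np.linspace(np.degrees(a0),78,16)[1:])],0,step=38)
```

```text
[474.14051183 172.33986019 193.54185571] 82.53882904145692 [-36.80324269   3.28091965  17.59684721] 2.7667 11.026598867402885 24.80144329369068
7.57467968315785 [663.47382493 147.16255792]
[[0, 0.016, 0.001, 0.0, np.float64(-0.5)], [0, 0.031, 0.003, 0.0, np.float64(-0.5)], [0, 0.046, 0.006, 0.0, np.float64(-0.5)], [0, 0.061, 0.01, 0.0, np.float64(-0.5)], [0, 0.076, 0.016, 0.0, np.float64(-0.5)]]
[[0, 0.014, 0.007, 0.0, np.float64(-0.0)], [0, 0.027, 0.015, 0.0, np.float64(-0.0)], [0, 0.04, 0.024, 0.0, np.float64(-0.0)], [0, 0.052, 0.034, 0.0, np.float64(-0.0)], [0, 0.063, 0.045, 0.0, np.float64(-0.0)]]
[[0, 0.01, 0.012, 0.0, np.float64(-0.0)], [0, 0.019, 0.025, 0.0, np.float64(-0.0)], [0, 0.027, 0.038, 0.0, np.float64(-0.0)], [0, 0.034, 0.052, 0.0, np.float64(-0.0)], [0, 0.04, 0.067, 0.0, np.float64(-0.0)]]
```

send_rows(
  motion=[
    [0.018, 0, -0.003, -0.002, 0],
    [0.018, 0, -0.003, -0.002, 0],
    [0.018, 0, -0.003, -0.002, 0],
  ],
  newtons=20,
)

```text
t: 3.02
ee_pos: [476.0, 171.5, 196.2]
orientation: [0.001, 0.753, 0.659, 0.001]
wrist_force: [-0.4, 0.4, 0.3]
grip_width: 17.8
gripper_force: 0.0
```

Run:
```python
from h import *
p,y,s=pose(); print(p,y,s["wrist_force"],s["ft_torque"],s["t"],s["grip_width"])
p,d,c=grab("top"); save("t1",cv2.resize(p[140:290,140:340],None,fx=3.5,fy=3.5,interpolation=cv2.INTER_CUBIC)[:,:])
```

```text
[475.95915313 171.52540629 196.23262933] 82.37264398656029 [-0.44907911  0.39237299  0.31418581] [-0.00968877  0.00358252 -0.03776583] 3.0167 17.846116889438452
```

View pics/t1.png

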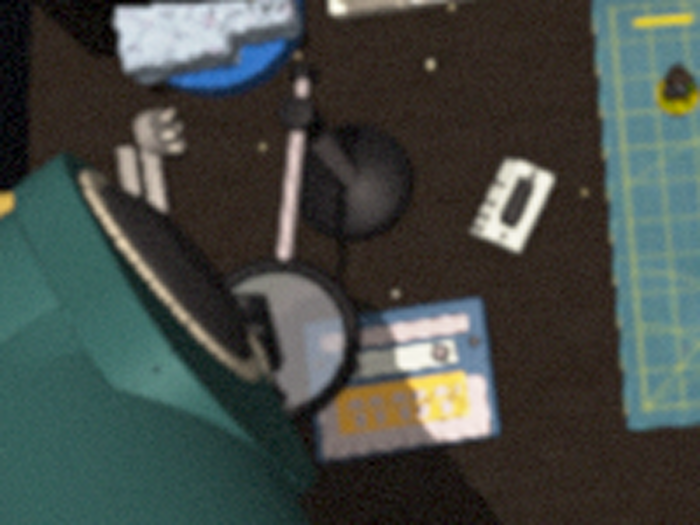

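The magnifier is still over the tool, with the gripper at the knob and its force now zero. I'll regrip 2 mm nearer and swing along the arc.

send_rows(
  motion=[
    [0.018, 0.003, -0.002, 0.001, 0],
    [0, 0.003, -0.002, 0.001, 0],
    [0, 0.003, -0.002, 0.001, 0],
    [0, 0.003, -0.002, 0.001, 0],
  ],
  newtons=20,
)

```text
t: 3.4
ee_pos: [473.9, 175.2, 194.4]
orientation: [-0.0, 0.752, 0.659, 0.0]
wrist_force: [1.3, 0.3, 2.6]
grip_width: 10.4
gripper_force: 19.8
```

send_rows(
  motion=[
    [0, 0.016, 0.001, 0, 0],
    [0, 0.031, 0.003, 0, 0],
    [0, 0.046, 0.006, 0, 0],
    [0, 0.061, 0.01, 0, 0],
    [0, 0.076, 0.016, 0, 0],
  ],
)

```text
t: 3.82
ee_pos: [498.6, 249.7, 194.3]
orientation: [-0.001, 0.752, 0.659, -0.001]
wrist_force: [-8.9, 3.1, 7.0]
grip_width: 11.0
gripper_force: 20.5
```

Run:
```python
from h import *
p,y,s=pose(); print(p,y,s["wrist_force"],s["ft_torque"],s["t"],s["grip_width"],s["q"])
```

```text
[498.57423823 249.72067074 194.32712801] 82.47740983897455 [-8.87820521  3.09052823  7.04661897] [ 0.72233582  1.73131617 -0.0904565 ] 3.8167 11.035405948860395 [-0.01965103  0.42106638 -0.62718116  1.81644763  0.28800156  0.99792533
 -0.89489438]
```

Following well; continue.

send_rows(
  motion=[
    [0, 0.014, 0.007, 0, 0],
    [0, 0.027, 0.015, 0, 0],
    [0, 0.04, 0.024, 0, 0],
    [0, 0.052, 0.034, 0, 0],
    [0, 0.063, 0.045, 0, 0],
  ],
)

```text
t: 4.23
ee_pos: [550.1, 309.1, 194.4]
orientation: [-0.003, 0.751, 0.66, -0.0]
wrist_force: [-10.2, 10.3, 3.7]
grip_width: 11.1
gripper_force: 20.1
```

send_rows(
  motion=[
    [0, 0.01, 0.012, 0, 0],
    [0, 0.019, 0.025, 0, 0],
    [0, 0.027, 0.038, 0, 0],
    [0, 0.034, 0.052, 0, 0],
    [0, 0.04, 0.067, 0, 0],
  ],
)

```text
t: 4.65
ee_pos: [622.8, 339.9, 194.5]
orientation: [-0.002, 0.751, 0.66, 0.001]
wrist_force: [-3.9, 12.2, 1.4]
grip_width: 10.6
gripper_force: 20.1
```

send_rows(
  motion=[
    [0, 0, 0, 0, 0],
    [0.05, 0, 0, 0, 0],
    [0.05, 0, 0, 0, 0],
    [0.05, 0, 0, -0.03, 0],
    [0.05, 0, 0, -0.06, 0],
  ],
)

```text
t: 5.07
ee_pos: [623.5, 334.6, 253.3]
orientation: [-0.0, 0.752, 0.659, -0.002]
wrist_force: [0.3, -0.6, 0.2]
grip_width: 49.7
gripper_force: 0.0
```

Run:
```python
from h import *
p,y,s=pose(); print(p,y,s["wrist_force"],s["t"],s["grip_width"],s["q"])
plan([(500,150,255,90),(480,-20,220,96)],0.06)
```

```text
[623.45934777 334.58315727 253.26480867] 82.41129046244747 [ 0.32868894 -0.60737247  0.20862078] 5.0667 49.740557307939255 [-0.16875479  0.62993729 -0.58611719  1.35109533  0.34805032  1.26703702
 -0.9031161 ]
[[0.06, -0.033, -0.016, -0.0, np.float64(-1.3)], [0.06, -0.066, -0.033, -0.001, np.float64(-2.5)], [0.06, -0.1, -0.049, -0.001, np.float64(-3.8)], [0.06, -0.133, -0.065, -0.001, np.float64(-5.1)], [0.06, -0.166, -0.082, -0.001, np.float64(-6.3)]]
[[0.06, -0.031, -0.02, -0.0, np.float64(-1.3)], [0.06, -0.065, -0.023, 0.007, np.float64(-2.5)], [0.06, -0.099, -0.026, 0.014, np.float64(-3.7)], [0.06, -0.133, -0.03, 0.021, np.float64(-4.9)], [0.06, -0.168, -0.033, 0.028, np.float64(-6.1)]]
[[0.06, -0.034, -0.007, 0.007, np.float64(-1.2)]]
```

send_rows(
  motion=[
    [0.06, -0.033, -0.016, 0, -1.3],
    [0.06, -0.066, -0.033, 0, -2.5],
    [0.06, -0.1, -0.049, 0, -3.8],
    [0.06, -0.133, -0.065, 0, -5],
    [0.06, -0.166, -0.082, 0, -6.3],
  ],
)

```text
t: 5.48
ee_pos: [519.7, 179.8, 253.9]
orientation: [0.0, 0.715, 0.699, -0.0]
wrist_force: [1.9, -0.9, 0.6]
grip_width: 59.9
gripper_force: 0.0
```

send_rows(
  motion=[
    [0.06, -0.031, -0.02, 0, -1.3],
    [0.06, -0.065, -0.023, 0.007, -2.5],
    [0.06, -0.099, -0.026, 0.014, -3.7],
    [0.06, -0.133, -0.03, 0.021, -4.9],
    [0.06, -0.168, -0.033, 0.028, -6.1],
  ],
)

```text
t: 5.9
ee_pos: [483.3, 12.8, 226.2]
orientation: [0.0, 0.676, 0.736, -0.0]
wrist_force: [0.6, 0.0, -0.1]
grip_width: 60.4
gripper_force: 0.0
```

Run:
```python
from h import *
p,y,s=pose(); print(p,y,s["wrist_force"],s["t"],s["grip_width"])
plan([(586,-154,170,96)],0.06)
p,d,c=grab("top"); np.savez("top2.npz",p=p,d=d); 
save("t2",cv2.resize(p[140:290,140:340],None,fx=3.5,fy=3.5,interpolation=cv2.INTER_CUBIC))
P=pts(c,d)
def rect(lo,hi,b):
    m=(P[...,2]>lo)&(P[...,2]<hi)&(P[...,0]>b[0])&(P[...,0]<b[1])&(P[...,1]>b[2])&(P[...,1]<b[3])
    print(m.sum(),P[m].mean(0),P[m].min(0),P[m].max(0),cv2.minAreaRect(P[m][:,:2].astype(np.float32)))
rect(10,28,(440,590,50,200)); rect(120,210,(500,760,200,400))
```

```text
[483.30501695  12.7515045  226.16384865] 94.86122722588922 [ 0.62436616  0.04361434 -0.05445581] 5.9 60.3590271655775
[[0.06, -0.029, 0.015, 0.009, np.float64(-0.2)], [0.06, -0.058, 0.029, 0.019, np.float64(-0.4)], [0.06, -0.087, 0.044, 0.028, np.float64(-0.6)], [0.06, -0.117, 0.059, 0.037, np.float64(-0.8)], [0.06, -0.146, 0.073, 0.047, np.float64(-0.9)]]
[[0.06, -0.029, 0.014, 0.009, np.float64(-0.2)]]<stdin>:9: RuntimeWarning: Mean of empty slice.
  ret = um.true_divide(
Traceback (most recent call last):
ValueError: zero-size array to reduction operation minimum which has no identity
```

View pics/t2.png

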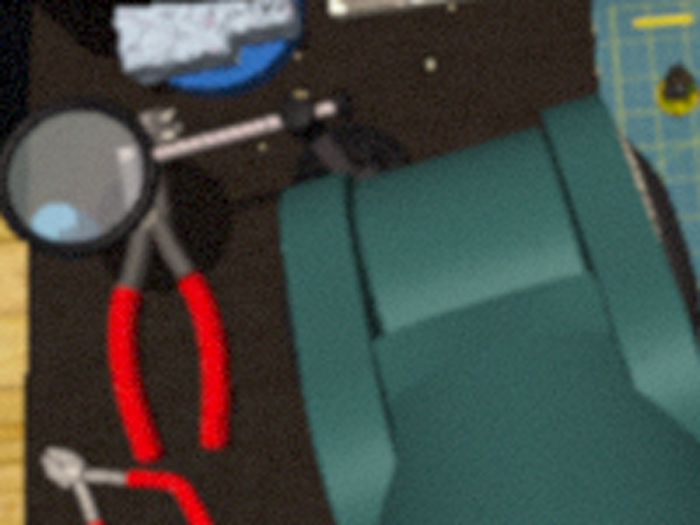

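The magnifier has swung left (lens at crop (80,175)), well clear of the tool. Next I go over the head.

send_rows(
  motion=[
    [0.06, -0.029, 0.015, 0.009, -0.2],
    [0.06, -0.058, 0.029, 0.019, -0.4],
    [0.06, -0.087, 0.044, 0.028, -0.6],
    [0.06, -0.117, 0.059, 0.037, -0.8],
    [0.06, -0.146, 0.073, 0.047, -1],
  ],
)

```text
t: 6.37
ee_pos: [569.6, -126.8, 178.9]
orientation: [0.0, 0.671, 0.742, -0.0]
wrist_force: [1.3, 0.7, -0.3]
grip_width: 60.0
gripper_force: 0.0
```

send_rows(
  motion=[
    [0.06, -0.03, 0.015, 0.005, 0],
    [0.06, -0.03, 0.015, 0.005, 0],
    [0.06, -0.03, 0.015, 0.005, 0],
  ],
)

```text
t: 6.62
ee_pos: [586.9, -154.8, 173.3]
orientation: [-0.001, 0.671, 0.741, -0.0]
wrist_force: [-0.1, 0.2, -0.4]
grip_width: 59.8
gripper_force: 0.0
```

Run:
```python
from h import *
p,y,s=pose(); print(p,y,s["t"])
def rect(P,lo,hi,b):
    m=(P[...,2]>lo)&(P[...,2]<hi)&(P[...,0]>b[0])&(P[...,0]<b[1])&(P[...,1]>b[2])&(P[...,1]<b[3])
    if m.sum()>5: print(m.sum(),P[m].mean(0).round(1),P[m].min(0).round(),P[m].max(0).round(),cv2.minAreaRect(P[m][:,:2].astype(np.float32)))
p,d,c=grab("top"); np.savez("top3.npz",p=p,d=d); P=pts(c,d)
rect(P,10,28,(440,590,50,200)); rect(P,120,210,(500,760,200,400))
t=p[215:285,215:300]
w,dw,cw=grab("wrist"); np.savez("w3.npz",p=w,d=dw); Pw=pts(cw,dw)
rect(Pw,14,26,(530,640,-220,-90)); rect(Pw,36,52,(530,640,-220,-90))
t=cv2.resize(t,None,fx=4.5,fy=4.5,interpolation=cv2.INTER_CUBIC)
w=cv2.resize(w,None,fx=.62,fy=.62); o=np.zeros((max(len(t),len(w)),t.shape[1]+w.shape[1],3),np.uint8); o[:len(t),:t.shape[1]]=t; o[:len(w),t.shape[1]:]=w
save("tw3",o)
```

```text
[ 586.94898089 -154.75135421  173.2831114 ] 95.66017808223212 6.6167
2075 [522.3 125.   18.2] [471.  60.  10.] [575. 191.  28.] ((523.619140625, 125.58206176757812), (96.06414031982422, 124.22517395019531), 4.809495449066162)
1898 [637.3 286.4 170.3] [590. 201. 164.] [686. 348. 200.] ((633.89404296875, 276.7125244140625), (129.10702514648438, 97.88563537597656), 69.48560333251953)
2313 [ 584.7 -146.4   20.4] [ 562. -194.   14.] [ 609. -107.   26.] ((585.19873046875, -150.96934509277344), (40.070457458496094, 84.55516815185547), 5.822442531585693)
1143 [ 585.1 -149.1   45.8] [ 574. -176.   38.] [ 596. -125.   49.] ((585.199462890625, -150.66261291503906), (18.839622497558594, 50.07388687133789), 6.347026348114014)
```

View pics/tw3.png

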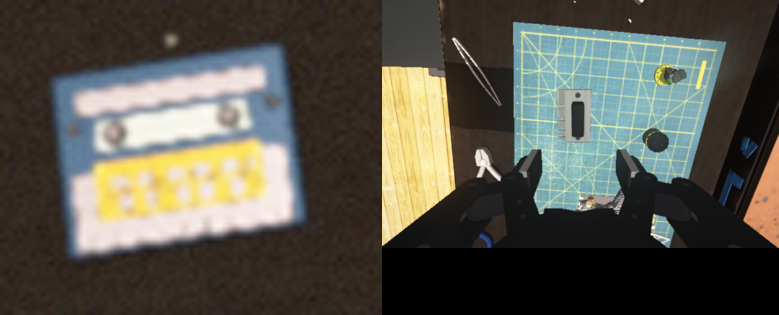

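The left part shows the tool clear, with pins at crop (115,133) and (230,117); the right part shows the head at (575,115) in the wrist view, free around the rib. Now I descend and grip.

send_rows(
  motion=[
    [0.05, 0.003, -0.001, 0.035, -0.3],
    [0.05, 0.003, -0.001, 0.07, -0.3],
    [0.05, 0.003, -0.001, 0.1, -0.3],
    [0.05, 0.003, -0.001, 0.125, -0.3],
    [0.05, 0.003, -0.001, 0.137, -0.3],
  ],
)

```text
t: 7.13
ee_pos: [584.4, -148.8, 34.9]
orientation: [-0.001, 0.668, 0.744, -0.001]
wrist_force: [-0.8, -0.5, -0.1]
grip_width: 50.2
gripper_force: 0.0
```

send_rows(
  motion=[
    [0.05, 0, 0, 0, 0],
    [0, 0, 0, 0, 0],
    [0, 0, 0, 0, 0],
    [0, 0, 0, 0, 0],
    [0, 0, 0, 0, 0],
  ],
  newtons=50,
)

```text
t: 7.55
ee_pos: [587.0, -150.2, 39.3]
orientation: [0.001, 0.668, 0.744, 0.001]
wrist_force: [-2.1, 0.3, 7.6]
grip_width: 16.9
gripper_force: 49.8
```

send_rows(
  motion=[
    [0, 0, 0, 0, 0],
    [0, 0, 0, 0, 0],
    [0, 0, 0, -0.02, 0],
    [0, 0, 0, -0.05, 0],
    [0, 0, 0, -0.08, 0],
  ],
)

```text
t: 7.97
ee_pos: [585.7, -149.9, 119.0]
orientation: [-0.0, 0.668, 0.744, -0.0]
wrist_force: [1.3, -1.1, -1.0]
grip_width: 16.6
gripper_force: 49.4
```

Run:
```python
from h import *
p,y,s=pose(); print(p,y,s["t"],s["wrist_force"],s["ft_torque"],s["grip_width"])
def rect(P,lo,hi,b):
    m=(P[...,2]>lo)&(P[...,2]<hi)&(P[...,0]>b[0])&(P[...,0]<b[1])&(P[...,1]>b[2])&(P[...,1]<b[3])
    if m.sum()>5: print(m.sum(),P[m].mean(0).round(1),P[m].min(0).round(),P[m].max(0).round(),cv2.minAreaRect(P[m][:,:2].astype(np.float32)))
w,d,c=grab("top");P=pts(c,d); rect(P,86,106,(530,640,-240,-80))
w,d,c=grab("wrist");P=pts(c,d); rect(P,86,106,(530,640,-220,-80)); np.savez("w4.npz",p=w,d=d)
save("w4",w)
```

```text
[ 585.6840314  -149.91224999  118.98651361] 96.13733455309858 7.9667 [ 1.32839549 -1.05946872 -1.04352147] [-0.00246067 -0.10214918 -0.07531755] 16.592158792382566
264 [ 576.4 -124.    96.4] [ 550. -147.   86.] [ 604. -110.  105.] ((577.8096923828125, -127.51216125488281), (54.39665985107422, 31.746362686157227), 8.200458526611328)
3284 [ 570.9 -127.7   98.8] [ 551. -194.   89.] [ 608. -107.  106.] ((581.7603759765625, -151.34056091308594), (53.91374206542969, 84.59805297851562), 5.712253570556641)
```

View pics/w4.png

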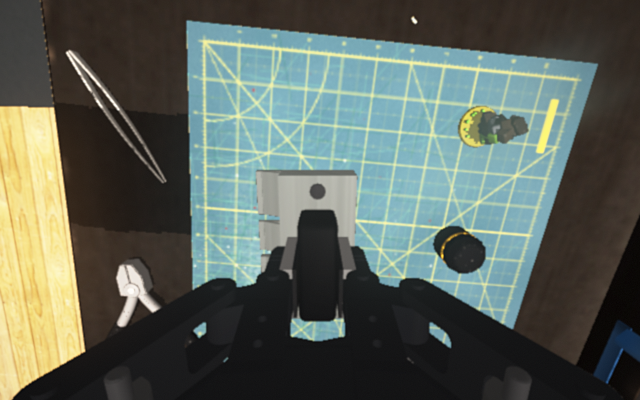

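The head is held by the rib, square in the jaws (rib at (318,260), its top screw at (317,190)), and the mini and pot are untouched. I carry it to a point short of the tool and measure with the wrist camera.

Run:
```python
from h import *
plan([(560,-60,170,95),(535,10,180,95)],0)
```

```text
[[0, 0.031, -0.006, -0.016, np.float64(0.4)], [0, 0.062, -0.012, -0.031, np.float64(0.7)], [0, 0.093, -0.019, -0.047, np.float64(1.1)], [0, 0.129, -0.027, -0.052, np.float64(1.1)], [0, 0.165, -0.036, -0.057, np.float64(1.1)]]
```

send_rows(
  motion=[
    [0, 0.031, -0.006, -0.016, 0.4],
    [0, 0.062, -0.012, -0.031, 0.7],
    [0, 0.093, -0.019, -0.047, 1.1],
    [0, 0.129, -0.027, -0.052, 1.1],
    [0, 0.165, -0.036, -0.057, 1.1],
  ],
)

```text
t: 8.48
ee_pos: [532.2, 11.3, 175.6]
orientation: [0.001, 0.676, 0.737, 0.001]
wrist_force: [1.4, 1.5, -2.1]
grip_width: 16.8
gripper_force: 49.6
```

send_rows(
  motion=[
    [0, 0, 0, 0, 0],
    [0, 0, 0, 0, 0],
  ],
)

```text
t: 8.65
ee_pos: [532.3, 12.1, 175.3]
orientation: [0.001, 0.674, 0.739, 0.0]
wrist_force: [0.4, -0.9, -2.8]
grip_width: 16.9
gripper_force: 49.6
```

Run:
```python
from h import *
p,y,s=pose(); print(p,y,s["t"])
def rect(P,lo,hi,b):
    m=(P[...,2]>lo)&(P[...,2]<hi)&(P[...,0]>b[0])&(P[...,0]<b[1])&(P[...,1]>b[2])&(P[...,1]<b[3])
    print(m.sum(),P[m].mean(0).round(1),P[m].min(0).round(),P[m].max(0).round(),cv2.minAreaRect(P[m][:,:2].astype(np.float32)))
w,d,c=grab("wrist");P=pts(c,d); np.savez("w5.npz",p=w,d=d,e=c["eye"],a=c["attitude"],tcp=p,yaw=y)
rect(P,10,34,(440,600,50,200)); rect(P,145,168,(480,590,-50,70))
o=np.hstack([cv2.resize(w,None,fx=.62,fy=.62),]); 
save("w5",w)
```

```text
[532.25951795  12.07660712 175.30112433] 95.2261746666104 8.65
14193 [522.5 124.2  19.3] [471.  63.  13.] [574. 181.  33.] ((522.6356811523438, 121.91983032226562), (96.26254272460938, 109.87289428710938), 4.828416347503662)
5102 [526.4  38.3 155. ] [499. -32. 145.] [552.  55. 168.] ((527.6843872070312, 11.023548126220703), (49.812774658203125, 85.23778533935547), 5.381580829620361)
```

View pics/w5.png

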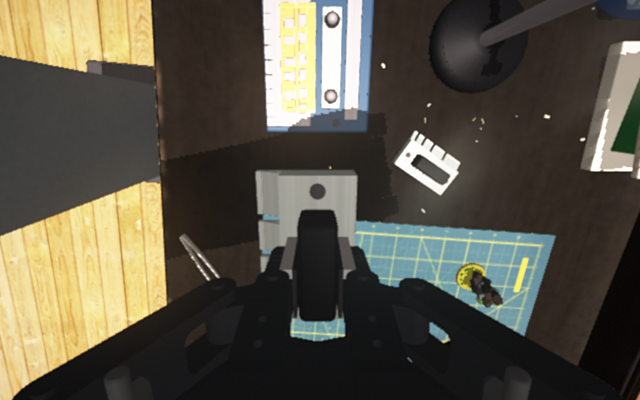

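The wrist view shows the pin tips at (332,18) and (331,97), the block's top screw at (317,190) and its +y edge at row 171. I compute the fit target from this one view.

Run:
```python
from h import *
z=np.load("w5.npz"); w,d=z["p"],z["d"]; c=robot.get_calibration("wrist"); c=dict(c,eye=z["e"],attitude=z["a"]); tcp=z["tcp"]; yaw=float(z["yaw"])
P=pts(c,d); g=cv2.cvtColor(w,cv2.COLOR_RGB2GRAY)
S=g[:, 310:352]; S=cv2.resize(S[0:130],None,fx=4,fy=4,interpolation=cv2.INTER_CUBIC)
C=cv2.HoughCircles(S,cv2.HOUGH_GRADIENT,1,150,param1=120,param2=15,minRadius=24,maxRadius=44)
pins=[]
for x,y,r in C[0][:3]:
    u,v=310+(x+.5)/4-.5,(y+.5)/4-.5; q=plane(c,u,v,27.); pins.append(q); print("pin",u,v,r/4,q.round(1))
pins=sorted(pins[:2],key=lambda q:-q[1]); D=pins[0]-pins[1]; print("dist",np.hypot(*D[:2]),"pin line yaw",np.degrees(np.arctan2(-D[0],D[1])),"mid",(pins[0]+pins[1])/2)
# head block top in the tool-level frame
t=np.radians(yaw-90); ex=np.array([np.cos(t),np.sin(t)]); ey=np.array([-np.sin(t),np.cos(t)])
sub=P[165:235,240:372]; rel=sub[...,:2]-tcp[:2]; X=rel@ex; Y=rel@ey; Z=sub[...,2]; ok=(d[165:235,240:372]>0)
row=slice(10,35)
print("ztop",np.median(Z[row,50:110]), "teeth z",np.median(Z[row,20:35]))
top=ok&(abs(Z-np.median(Z[row,45:60]))<3)
print("x lo/hi by row",[(X[r][top[r]].min().round(1),X[r][top[r]].max().round(1)) for r in range(12,40,6)])
print("y edge by col",[Y[:,k][top[:,k]].max().round(1) for k in range(45,115,8)])
zt=np.median(Z[row,45:60]);q=plane(c,317.,190.,zt)[:2]-tcp[:2]; print("screw",q@ex,q@ey)
# jig edge yaw with full depth
print("edge slope deg",[np.degrees(np.polyfit([Y[r][top[r]].mean() for r in range(10,40)],[X[r][top[r]].max() for r in range(10,40)],1)[0])])
```

```text
pin 331.25 20.0 7.475 [530.9 158.9  27. ]
pin 330.75 95.75 7.05 [536.5 100.1  27. ]
dist 59.0140556329658 pin line yaw 5.491660609349141 mid [533.70017497 129.51748927  27.        ]
ztop 156.4481327861892 teeth z 144.98405009078246
x lo/hi by row [(np.float64(-19.7), np.float64(20.1)), (np.float64(-19.9), np.float64(19.8)), (np.float64(-19.6), np.float64(19.7)), (np.float64(-19.5), np.float64(19.9)), (np.float64(-19.7), np.float64(19.8))]
y edge by col [np.float64(41.6), np.float64(41.6), np.float64(41.5), np.float64(41.4), np.float64(41.5), np.float64(41.6), np.float64(41.6), np.float64(41.7), np.float64(41.5)]
screw -0.11120933074332623 34.0408449624252
edge slope deg [np.float64(-1.1065935236957551)]
```

Run:
```python
from h import *
plan([(534.5,130.1,120,94.9),(534.5,130.1,76,94.9)],0,step=34)
```

```text
[[0, 0.03, 0.003, 0.014, np.float64(0.0)], [0, 0.06, 0.006, 0.027, np.float64(0.1)], [0, 0.089, 0.009, 0.041, np.float64(0.1)], [0, 0.119, 0.013, 0.055, np.float64(0.2)], [0, 0.119, 0.013, 0.077, np.float64(0.2)]]
[[0, 0.0, 0.0, 0.022, np.float64(-0.0)]]
```

send_rows(
  motion=[
    [0, 0.03, 0.003, 0.014, 0],
    [0, 0.06, 0.006, 0.027, 0.1],
    [0, 0.089, 0.009, 0.041, 0.1],
    [0, 0.119, 0.013, 0.055, 0.2],
    [0, 0.119, 0.013, 0.077, 0.2],
  ],
)

```text
t: 9.12
ee_pos: [535.8, 135.2, 97.9]
orientation: [-0.0, 0.675, 0.738, 0.002]
wrist_force: [-0.7, 0.9, -2.4]
grip_width: 16.7
gripper_force: 49.6
```

send_rows(
  motion=[
    [0, 0, 0, 0.012, 0],
    [0, 0, 0, 0.02, 0],
    [0, 0, 0, 0.02, 0],
    [0, 0, 0, 0.02, 0],
  ],
)

```text
t: 9.45
ee_pos: [535.4, 128.6, 77.5]
orientation: [0.0, 0.677, 0.736, -0.0]
wrist_force: [0.3, -0.8, -2.1]
grip_width: 16.9
gripper_force: 49.5
```

Run:
```python
from h import *
p,y,s=pose(); print(p,y,s["wrist_force"],s["t"],s["grip_width"])
w,d,c=grab("wrist"); P=pts(c,d); np.savez("w6.npz",p=w,d=d,e=c["eye"],a=c["attitude"],tcp=p,yaw=y)
# plate +y edge and +x edge, relative to TCP in the tool-level frame, z 12..20
t=np.radians(4.9); ex=np.array([np.cos(t),np.sin(t)]); ey=np.array([-np.sin(t),np.cos(t)])
rel=P[...,:2]-p[:2]; X=rel@ex; Y=rel@ey; Z=P[...,2]
m=(Z>12)&(Z<21)&(abs(X)<90)&(abs(Y)<90)&(d>0); print(m.sum(),[(round(float(f(X[m])),1),round(float(f(Y[m])),1)) for f in (lambda a:np.percentile(a,1),lambda a:np.percentile(a,99))])
for yy in (45,50,55): k=m&(abs(Y-yy)<2.5); print(yy,k.sum(),X[k].min().round(1) if k.sum() else 0,X[k].max().round(1) if k.sum() else 0)
for xx in (-40,-20,0,15,25): k=m&(abs(X-xx)<2.5); print(xx,k.sum(),Y[k].max().round(1) if k.sum() else 0)
```

```text
[535.4370077  128.61129872  77.51928693] 94.72301789543303 [ 0.25711695 -0.82272557 -2.13635765] 9.45 16.874123387220692
10730 [(-60.2, -41.9), (34.1, 63.1)]
45 1186 -60.8 34.3
50 1201 -61.2 34.6
55 1254 -61.3 34.4
-40 859 63.3
-20 341 63.3
0 293 63.2
15 341 63.1
25 549 63.1
```

send_rows(
  motion=[
    [0, 0.0017, -0.0013, 0.003, -0.1],
    [0, 0.0017, -0.0013, 0.006, -0.1],
    [0, 0.0017, -0.0013, 0.009, -0.1],
    [0, 0.0017, -0.0013, 0.011, -0.1],
    [0, 0.0017, -0.0013, 0.012, -0.1],
  ],
)

```text
t: 9.92
ee_pos: [533.5, 131.3, 65.0]
orientation: [-0.0, 0.676, 0.737, -0.0]
wrist_force: [-0.4, 0.9, -2.1]
grip_width: 16.7
gripper_force: 49.5
```

send_rows(
  motion=[
    [0, 0, 0, 0.001, 0],
    [0, 0, 0, 0.002, 0],
    [0, 0, 0, 0.002, 0],
  ],
)

```text
t: 10.17
ee_pos: [533.6, 131.4, 63.1]
orientation: [-0.0, 0.676, 0.737, -0.0]
wrist_force: [0.2, 0.5, -1.7]
grip_width: 17.1
gripper_force: 49.5
```

No contact force 4 mm below pin-tip height, so the holes are over the pins. I continue down in small steps.

send_rows(
  motion=[
    [0, 0, 0, 0.001, 0],
    [0, 0, 0, 0.002, 0],
    [0, 0, 0, 0.003, 0],
    [0, 0, 0, 0.004, 0],
    [0, 0, 0, 0.004, 0],
  ],
)

```text
t: 10.58
ee_pos: [533.6, 131.4, 59.2]
orientation: [-0.0, 0.676, 0.737, 0.0]
wrist_force: [-0.7, -1.4, 1.1]
grip_width: 16.9
gripper_force: 49.9
```

send_rows(
  motion=[
    [0, 0, 0, 0.001, 0],
    [0, 0, 0, 0.002, 0],
    [0, 0, 0, 0.002, 0],
    [0, 0, 0, 0.002, 0],
  ],
)

```text
t: 10.92
ee_pos: [533.7, 131.4, 57.3]
orientation: [-0.0, 0.676, 0.737, 0.0]
wrist_force: [-1.4, 0.2, 2.1]
grip_width: 17.1
gripper_force: 50.0
```

The force matches the lift springs (2.8 N, then 4 N). Pressing on.

send_rows(
  motion=[
    [0, 0, 0, 0.001, 0],
    [0, 0, 0, 0.0015, 0],
    [0, 0, 0, 0.002, 0],
    [0, 0, 0, 0.0025, 0],
    [0, 0, 0, 0.0025, 0],
  ],
)

```text
t: 11.33
ee_pos: [533.9, 131.4, 55.6]
orientation: [0.0, 0.676, 0.737, 0.0]
wrist_force: [-6.0, -2.2, 20.9]
grip_width: 16.9
gripper_force: 52.6
```

send_rows(
  motion=[
    [0, 0, 0, 0.0005, 0],
    [0, 0, 0, 0.0005, 0],
    [0, 0, 0, 0.0005, 0],
  ],
)

```text
t: 11.58
ee_pos: [534.0, 131.5, 55.5]
orientation: [0.0, 0.676, 0.737, 0.0]
wrist_force: [-8.1, -3.2, 29.0]
grip_width: 16.5
gripper_force: 54.0
```

send_rows(
  motion=[
    [0, 0, -0.0005, -0.0005, 0],
    [0, 0, -0.0005, -0.0005, 0],
    [0, 0, -0.0005, -0.0005, 0],
    [0, 0, -0.0005, -0.0005, 0],
  ],
  newtons=60,
)

```text
t: 11.92
ee_pos: [533.8, 131.5, 55.7]
orientation: [0.001, 0.676, 0.737, 0.0]
wrist_force: [-2.3, -0.8, 18.5]
grip_width: 16.8
gripper_force: 59.9
```

Run:
```python
from h import *
p,y,s=pose(); print(p,y,s["wrist_force"],s["ft_torque"],s["t"],s["grip_width"])
w,d,c=grab("wrist"); P=pts(c,d); save("w7",w[60:260,180:420].repeat(3,0).repeat(3,1)[:600,:720])
t=np.radians(4.9); ex=np.array([np.cos(t),np.sin(t)]); ey=np.array([-np.sin(t),np.cos(t)])
rel=P[...,:2]-p[:2]; X=rel@ex; Y=rel@ey; Z=P[...,2]
def fit(n,m):
    A=np.c_[X[m],Y[m],np.ones(m.sum())]; k=np.linalg.lstsq(A,Z[m],rcond=None)[0]; print(n,m.sum(),"tilt deg",np.degrees(k[:2]).round(2),"z",np.median(Z[m]).round(2))
fit("block top",(abs(X)<18)&(Y>27)&(Y<40)&(abs(Z-36)<6)&(np.hypot(X,Y-34)>5))
m=(Z>11)&(Z<21)&(d>0)&(Y>48)&(Y<60); fit("plate far",m&(X>-25)&(X<32)); print(np.percentile(Z[m],[5,25,50,75,95]))
```

```text
[533.77169988 131.46841607  55.67107686] 94.91897385352753 [-2.27934244 -0.84497123 18.50357469] [-0.49023865  0.93051713  0.02243516] 11.9167 16.811166202025206
block top 1441 tilt deg [-0.23  0.11] z 36.74
plate far 2258 tilt deg [-0.58 -5.81] z 16.87
[12.46258285 15.75382445 16.70405732 17.64773233 19.36055714]
```

View pics/w7.png

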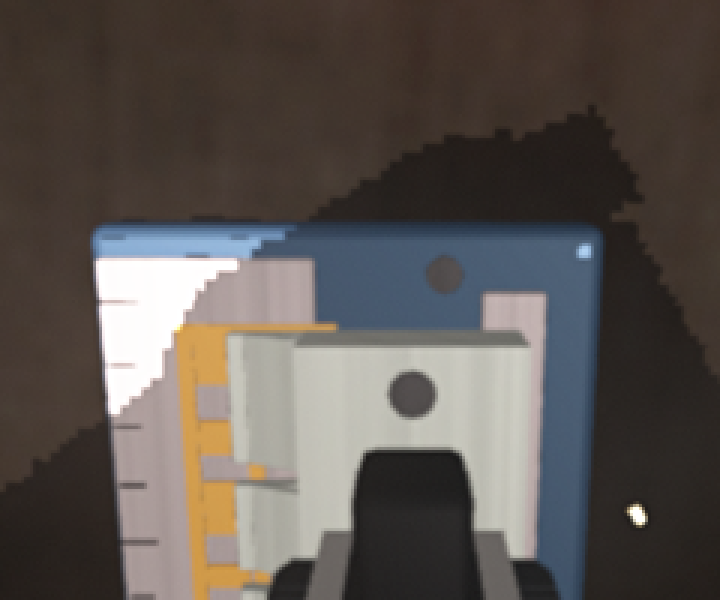

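The head sits square on the tool with its teeth over the brass (crop (230,330) to (300,560)). It is flat within 0.25° and its top is at the fully-down height, with a push of about 20 N. Handing in.

```bash
python3 -c "
from bench import robot
print(robot.close_job(), robot.state()['wrist_force'])"
```

```text
the job is handed in; nothing more can be done
the job is handed in; nothing more can be done
```

I handed the job in with the magnifier swung well clear and the clamp head on its pins, flat and fully down on the brass, still held with about 20 N; the sideways wrist force briefly read 48 N when I first gripped the magnifier's knob, on the finger pads as far as I can tell.

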